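Free the jar from the ratchet clamp

TASK

The blue jar is locked in the ratchet clamp of the wooden prep board. Flip the red pawl lever over so that the ratchet lets go, slide the clamp's moving jaw all the way back by its black knob, then lift the jar out, keeping it upright, and set it down gently (do not drop it) wholly on the round cork trivet. Let go of it, and leave the mug, the coffee pot and the oil bottle as they stand.

Things in the scene. Friction and masses are not known exactly. Their poses are not given: they have to be found in the camera images.
- clamp: Wooden prep board fixed to the worktop, 150 (x) by 350 (y) by 18 mm thick. Origin: centre of its underside, z up; 'on the board' below means mm in this frame. The jar stands on it at (0, 110). Fixed steel jaw on the jar's +y side: y from 132, 95 wide, top z 68. Moving jaw on the -y side: block y 55 to 75, x -30 to 30, top z 91 when closed; its way back is the board's -y.
- jaw (a joint): Travel of the moving jaw in m: 0 = closed on the jar, 0.055 = all the way back (end stop). Takes about 3 N to slide and stays where left. With the pawl in its rack it goes back about 5 mm, then locks: do not force it. Its orange lip reaches 7 mm over the jar's shoulder, so the jar cannot be lifted until the jaw is back.
- jaw_knob (a point): Centre of the black square knob on the moving jaw's carriage: 24 by 24 mm and 63 mm tall (z 32 to 95 above the worktop), sides parallel to the board's axes; on the board at (-30, -5) when closed; an orange band near its top. The flat aluminium carriage around it has its top at z 32.
- pawl (a joint): Angle of the red pawl in rad: 0 = nose down in the rack (locked), 1.5 = flipped fully over (released). Its axis is parallel to the board's x through (30, -115) at height 42. The lever leans 40 degrees to +y at 0, 46 degrees to -y at 1.5. Only its weight holds it: pushed past upright (0.7) with about 0.5 N it falls over to the other stop and stays.
- pawl_ball (a point): Centre of the red 24 mm ball at the end of the pawl's lever (10 mm rod), 75 mm from the pivot: on the board at (30, -67), height 99 when locked; (30, -169), height 94 when flipped. Push it towards the board's -y. At ball height 60 mm are free on its +y side; the only thing above z 50 near its path is the bracket (top z 54) on the pivot's +x side.
- jar_center (a point): Middle of the blue and white ceramic jar, on its axis, 50 mm above its underside; z is the jar's axis. Jar: 100 mm tall in all, body 68 mm diameter up to 64 mm above the underside, dark wooden lid 48 mm diameter from 70 to 100 mm. 0.25 to 0.5 kg. Take it by the lid.
- trivet_top (a point): Centre of the top face of the round cork trivet, 116 mm diameter, 8 mm thick, fixed on the worktop. It lies to the left or the right of the board (the mug is on the other side).
- mug: White mug, 76 mm diameter, 85 mm tall, with a handle; origin at the centre of its underside. Leave alone.
- coffee_pot: Brass coffee pot, 84 mm diameter, 78 mm tall, with a long thin handle sloping up; origin at the centre of its underside. Leave alone.
- oil: Green oil bottle, 62 mm diameter, 200 mm tall; origin at the centre of its underside. Leave alone.

How it is judged:
On the way, in this order (a step that is already met when the one before it is completed fails the run):
1. the pawl is flipped over and stays there, with the jaw not yet drawn back (value of joint pawl above 1.3 rad and value of joint jaw below 0.012 m), for 0.2 s.
2. the moving jaw is all the way back, the pawl still flipped, the jar still standing on the board (value of joint jaw above 0.045 m and value of joint pawl above 1.3 rad and z of jar_center in the frame of clamp below 0.08 m and angle between jar_center's own z axis and vertical below 0.2 rad), for 0.2 s.
At the end, for the whole second after the job is handed in: The jar stands upright (within 0.1 rad) and at rest wholly on the cork trivet (its axis within 24 mm of the trivet's centre), released; the moving jaw is back (at least 45 of its 55 mm) and the pawl is still flipped over (above 1.3 rad) (horizontal distance between jar_center and trivet_top below 0.024 m and z of jar_center in the frame of trivet_top between 0.045 and 0.055 m and angle between jar_center's own z axis and vertical below 0.1 rad and distance of jar_center from where it was at the start of the episode above 0.1 m and linear speed of jar below 0.02 m/s and value of joint jaw above 0.045 m and value of joint pawl above 1.3 rad); the robot touches nothing.
It fails at once if the jar is tipped by more than 0.5 rad (angle between jar_center's own z axis and vertical above 0.5 rad).
It fails at once if the jar is dropped (falls faster than 0.5 m/s out of the fingers, a fall of about 13 mm) (linear speed of jar above 0.5 m/s and contact force between jar and the fingers below 0.2 N).
It fails at once if the mug is shifted by more than 30 mm or tipped (distance of mug from where it was at the start of the episode above 0.03 m or angle between mug's own z axis and vertical above 0.4 rad).
It fails at once if the coffee pot is shifted by more than 30 mm or tipped (distance of coffee_pot from where it was at the start of the episode above 0.03 m or angle between coffee_pot's own z axis and vertical above 0.4 rad).
It fails at once if the oil bottle is shifted by more than 30 mm or tipped (distance of oil from where it was at the start of the episode above 0.03 m or angle between oil's own z axis and vertical above 0.4 rad).
It also fails if it takes over 61 s, if anything falls off the work surface, if the arm or the gripper's body presses on something with over 40 N, if the wrist force passes 120 N, or if a joint passes its speed limit or range.

ROBOT

A 6-joint arm with a two-finger parallel gripper is mounted at the origin on the work surface. World frame = base frame: x ahead of the robot, y to its left, z up, the work surface at z = 0. Lengths are in m, angles in rad, forces in N, time in s.
With the tool pointing down it reaches from about 0.35 to 0.975 m from the base axis. Payload 4.9 kg.
Tool frame: the origin (TCP) lies at the very end of the fingers, on their centre line; the grasp point (between the pads) lies 19 mm behind it (ctrl.grip_point_offset is the distance from the TCP to the grasp point, in m); z points along the fingers, y is the line along which they close (so a half turn about z gives the same grasp; the last joint's range is limited). The gripper opens to 85 mm and grips with 20 to 120 N. Pads are 22 mm wide; open, the fingers measure 114 mm over their backs; the gripper's body (76 mm by 85 mm) begins 54 mm behind the grasp point. The pads swing forward as they close: fully open they stand 13 mm farther back than shut.
Start: joints at [1.057, 0.053, 1.613, -0, 1.476, -0.119], TCP at [0.24, 0.577, 0.21] pointing down, gripper open.
Joint ranges: [-3.01, 3.01], [-1.01, 2.22], [0.06, 2.58], [-1.02, 4.17], [0.09, 2.62], [-3.14, 3.14]. Speed limits (rad/s): [2.57, 2.57, 3.14, 3.14, 3.14, 3.14].

INTERFACE

Orientations are given as a rotation vector (axis times angle).
In Python, from station import ctrl gives the robot as it stands.
- The arm moves only by the tool send_rows, never from a script. Its argument "rows" is a list of rows, each a list of 3 entries, a list of its own where there are three numbers: the finger opening in cm, from 0 to 8.54, then the shift along the tool's x, y, z in cm, then the turn about the tool's z in degrees. A call has 1 to 10 rows; each row shifts and turns the commanded pose from where the row before left it, along the tool's axes as they then stand; what a row does not reach is not made up. A row lasts 1/8 s, in which the tool goes at most 62.5 mm and 10.7 degrees, less where a joint would pass 70% of its speed; a pose out of reach is approached as far as the arm can. A call with a gripper value outside its range is refused whole. The fingers move at their own pace and stop on an object; "newtons" is the grip in N (left out, the last holds). Time passes only in rows, so rows that do not move let the fingers close. It gives the time, the measured TCP pose, the force, the opening and the grip force at its end, in the units of the state.
- ctrl.get_obs(): the state, without advancing time (a new reading comes with each control period).
- ctrl.get_image(name): name is "side" or "top"; returns a dict with "frame" (480x640x3 uint8, red, green, blue), "range_z" (480x640 float32, m along the optical axis (not along the pixel's ray), 0 where there is no reading), "fx", "fy", "cx", "cy" (pixels), "cam_to_world" (4x4, takes a point from camera to world coordinates). Camera axes: x right, y down, z forward; pixel columns grow to the right and rows downward; lengths in m; the calibration is good to about 2 mm. A picture is of the moment at which its call begins.
- ctrl.finish_job(): hands the job in; it is judged then, once.
The state is a dict: "t": time; "q": joint angles; "dq": joint speeds; "effort": joint torques, N m; "tool_pos": TCP position; "tool_rot": TCP orientation; "contact_force": force on the tool from outside, world axes, zero at the start; "wrist_torque": the same for the moment, N m; "opening": finger opening in m; "grip_force": force on a finger pad.
Only numpy, scipy, OpenCV 4.12 (cv2) and the standard library are available. Lean on these libraries where they do the work, as an engineer would, in place of code of your own. Each camera call takes 0.05 s, during which the arm holds its last target. There are 200 camera calls.

## Working session

There is one attempt and no reset: what is moved stays moved. The work goes in short steps, Python scripts to look and compute and a tool call to move; the robot and the scene stay as the last step left them, time stands still between calls to the robot, and variables do not carry over. Pictures are saved under pics/ and viewed, at most 10 in all, crops included, and the job is handed in when it is done.

Besides the shell and the picture viewer there is one more tool, called after "Call:" as a command line: name --argument value ..., lists and objects as JSON in quotes. send_rows: Moves the arm, as the interface text tells. Its arguments: {"type":"object","properties":{"rows":{"type":"array","items":{"type":"array"}},"newtons":{"type":"number"}},"required":["rows"]}

```bash
mkdir -p pics; cat > h.py <<'E'
import numpy as np, cv2
from station import ctrl
def grab(n):
    im=ctrl.get_image(n); np.savez(f'{n}.npz',**im); return im
def pt(im,u,v):
    z=float(im['range_z'][int(v),int(u)])
    p=np.array([(u-im['cx'])/im['fx']*z,(v-im['cy'])/im['fy']*z,z,1]); return (im['cam_to_world']@p)[:3]
E
python3 - <<'E'
from h import *
for n in('top','side'):
    im=grab(n); cv2.imwrite(f'pics/{n}0.png',cv2.cvtColor(im['frame'],cv2.COLOR_RGB2BGR))
o=ctrl.get_obs();print(o)
E
```

```text
{'t': 0.1, 'q': array([ 1.05700098e+00,  5.32892234e-02,  1.61414886e+00,  1.62142169e-05,
        1.47601127e+00, -1.18991135e-01]), 'dq': array([-0.00033226, -0.0029082 , -0.00154737,  0.0017151 ,  0.00279461,
       -0.00132148]), 'effort': array([ 8.37373682e-04, -3.94901669e+01, -3.71365249e+01, -1.34460652e-04,
        3.80338155e-03,  1.66281410e-05]), 'tool_pos': array([0.24008434, 0.57639639, 0.20899168]), 'tool_rot': array([-6.16023018e-01, -3.07999783e+00,  2.76332763e-03]), 'contact_force': array([-0.08224919, -0.14668976, -0.29206813]), 'wrist_torque': array([-0.04506297, -0.03404396, -0.02990557]), 'grip_force': 0.0, 'opening': 0.08563191437953209}
```

View pics/top0.png

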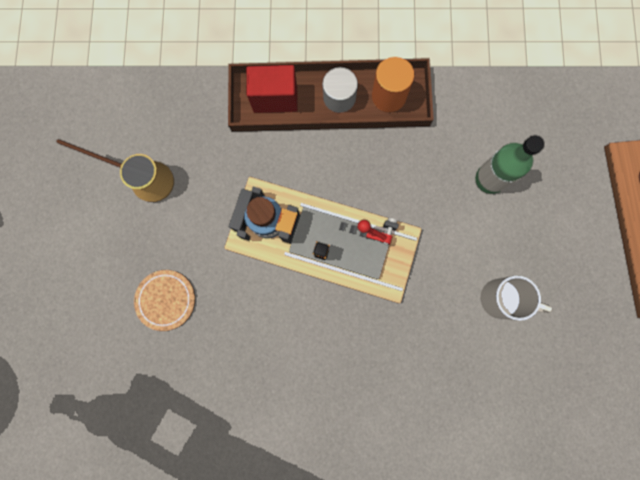

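View pics/side0.png

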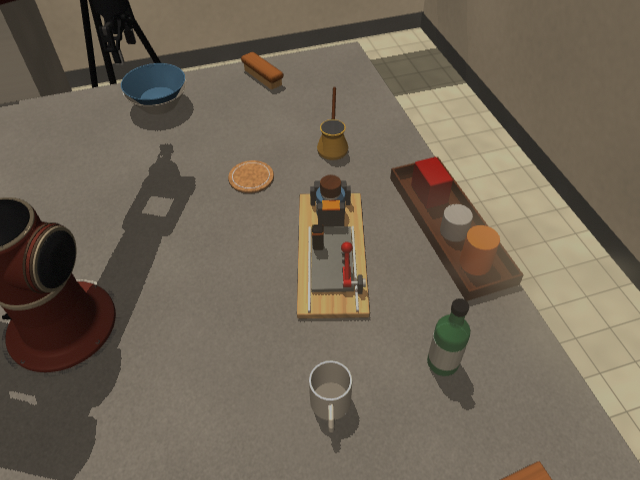

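The top view shows the board with corners at about (247,178), (422,231), (404,300), (226,249). The jar lid is at (263,210), the knob at (321,250), the ball at (365,227), the trivet at (165,300), the pot at (150,180) and the mug at (518,298).

```bash
cat >> h.py <<'E'
def cloud(im):
    z=im['range_z']; v,u=np.indices(z.shape)
    P=np.stack([(u-im['cx'])/im['fx']*z,(v-im['cy'])/im['fy']*z,z,np.ones_like(z)],-1)@np.asarray(im['cam_to_world']).T
    return P[...,:3]
E
python3 - <<'E'
from h import *
np.set_printoptions(precision=4,suppress=True)
im=dict(np.load('top.npz')); s=dict(np.load('side.npz'))
P=cloud(im); S=cloud(s)
print(im['cam_to_world'],s['cam_to_world'][:3,3])
for n,uv in dict(lid=(259,208),knob=(321,246),ball=(364,226),trivet=(165,300),pot=(138,170),mugrim=(518,298),c1=(250,183),c2=(418,234),c3=(402,296),c4=(230,247),oilcap=(534,145),pothandle=(62,143)).items(): print(n,pt(im,*uv))
def rect(P,f):
    hsv=cv2.cvtColor(f,cv2.COLOR_RGB2HSV); return hsv
for nm,I,Q in(('top',im,P),('side',s,S)):
    hsv=cv2.cvtColor(I['frame'],cv2.COLOR_RGB2HSV); ok=I['range_z']>0
    reg=ok&(Q[...,2]>.012)&(Q[...,2]<.024)
    m=reg&(hsv[...,1]>70)&(hsv[...,0]>10)&(hsv[...,0]<32)
    n,l,st,_=cv2.connectedComponentsWithStats(m.astype(np.uint8))
    k=1+np.argmax(st[1:,4]); pts=Q[l==k][:,:2]
    print(nm,'board',cv2.minAreaRect(pts.astype(np.float32)*1000),np.median(Q[l==k][:,2]))
    # trivet
    m=ok&(Q[...,2]>.004)&(Q[...,2]<.012)&(hsv[...,1]>80)&(hsv[...,0]<25)
    n,l,st,_=cv2.connectedComponentsWithStats(m.astype(np.uint8))
    k=1+np.argmax(st[1:,4]); print('trivet',cv2.minEnclosingCircle((Q[l==k][:,:2]*1000).astype(np.float32)),st[k])
    red=ok&(hsv[...,1]>170)&((hsv[...,0]<5)|(hsv[...,0]>174))&(Q[...,2]>.085)&(Q[...,2]<.125)
    n,l,st,_=cv2.connectedComponentsWithStats(red.astype(np.uint8))
    for k in range(1,n):
        if st[k,4]>20: print('red',Q[l==k].mean(0),Q[l==k].max(0),st[k])
E
```

```text
[[ 0.008  -0.9886  0.1503  0.4595]
 [-0.9999 -0.006   0.0139 -0.0044]
 [-0.0128 -0.1504 -0.9885  0.8624]
 [ 0.      0.      0.      1.    ]] [ 0.3365 -0.7531  0.9901]
lid [0.6217 0.1174 0.1188]
knob [0.5602 0.0118 0.096 ]
ball [ 0.5928 -0.0613  0.1122]
trivet [0.4665 0.3079 0.011 ]
pot [0.6994 0.3461 0.0806]
mugrim [ 0.4756 -0.3596  0.0035]
c1 [0.6926 0.1525 0.0206]
c2 [ 0.5943 -0.1705  0.0207]
c3 [ 0.4773 -0.1384  0.0189]
c4 [0.567  0.1862 0.0214]
oilcap [ 0.705  -0.316   0.2001]
pothandle [0.7446 0.4808 0.0957]
top board ((585.9851684570312, 10.723037719726562), (350.4959411621094, 148.54855346679688), 73.3043212890625) 0.01948518520519893
trivet ((882.4352416992188, -0.4225006103515625), 202.06004333496094) [ 233   66  195   56 4736]
red [0.8712 0.109  0.0875] [0.902  0.1534 0.0916] [ 247   65   48   31 1354]
red [ 0.5929 -0.063   0.1071] [ 0.6019 -0.0515  0.1144] [358 221  17  11 114]
side board ((583.850341796875, 9.398605346679688), (350.66436767578125, 150.0972137451172), 73.17890167236328) 0.018908673552856636
trivet ((879.7548217773438, 11.312464714050293), 193.49664306640625) [ 398  171  114  118 1690]
red [0.8684 0.1076 0.0873] [0.8988 0.1518 0.0916] [415 157  38  28 487]
red [ 0.5921 -0.0655  0.1079] [ 0.6028 -0.0556  0.1149] [342 242  10  10  74]
```

```bash
cat >> h.py <<'E'
from scipy.spatial.transform import Rotation as R
np.set_printoptions(precision=4,suppress=True)
C=np.array([.5849,.0101]); A=np.radians(73.24)
by=np.array([np.cos(A),np.sin(A)]); bx=np.array([by[1],-by[0]])
def W(x,y): return C+bx*x/1000+by*y/1000
def B(p): d=(np.asarray(p)[:2]-C)*1000; return np.array([d@bx,d@by])
def to(p,z=None):
    """shift in tool axes (cm) to world xy p, height z; also turn (deg) to bring tool y to board y"""
    o=ctrl.get_obs(); M=R.from_rotvec(o['tool_rot']).as_matrix(); t=o['tool_pos']
    g=np.array([*p,t[2] if z is None else z])
    a=np.degrees(np.arctan2(M[1,1],M[0,1]))
    print('board',B(t),'z',t[2],'shift cm',M.T@(g-t)*100,'turn to board',a-np.degrees(A),'F',o['contact_force'],'t',o['t'],'M',M[:,2],'open',o['opening'])
E
python3 - <<'E'
from h import *
for n in('top','side'):
    I=dict(np.load(n+'.npz')); Q=cloud(I); hsv=cv2.cvtColor(I['frame'],cv2.COLOR_RGB2HSV)
    m=(np.hypot(Q[...,0]-.4665,Q[...,1]-.308)<.09)&(hsv[...,1]>80)&(hsv[...,0]<25)
    p=(Q[m][:,:2]*1000).astype(np.float32); print('trivet',cv2.minEnclosingCircle(p),p.mean(0),np.median(Q[m][:,2]))
    d=np.hypot(Q[...,0]-W(0,110)[0],Q[...,1]-W(0,110)[1]); m=(d<.04)&(Q[...,2]>.11)
    p=(Q[m][:,:2]*1000).astype(np.float32); c=cv2.minEnclosingCircle(p); print('lid',c,B(np.array(c[0])/1000),np.median(Q[m][:,2]))
    k=W(-30,-5); d=np.hypot(Q[...,0]-k[0],Q[...,1]-k[1]); m=(d<.03)&(Q[...,2]>.09); p=Q[m][:,:2]; b=np.array([B(q) for q in p]); print('knob',b.min(0),b.max(0))
to(W(30,-28))
E
```

```text
trivet ((466.302978515625, 312.10028076171875), 59.693931579589844) [466.4713 309.6897] 0.009963572650612096
lid ((618.4412841796875, 115.29923248291016), 24.029699325561523) [  1.7809 110.4026] 0.11943883217627949
knob [-40.5325 -18.4246] [-16.0423   5.8561]
trivet ((465.7408447265625, 314.1253967285156), 64.9937973022461) [464.9411 307.4261] 0.009511421237934137
lid ((614.6761474609375, 116.20712280273438), 26.3727970123291) [ -2.0861 110.1862] 0.1184899590469336
knob [-41.8869 -20.3306] [-20.3231   4.8424]
board [-493.4674  442.8085] z 0.20899168076913802 shift cm [-56.8806 -41.4896   0.063 ] turn to board -5.860691483869147 F [-0.0822 -0.1467 -0.2921] t 0.1 M [-0.0009 -0.0016 -1.    ] open 0.08563191437953209
```

Call:
send_rows --rows '[[0, [-3.5, -2.6, 0], 0], [0, [-3.6, -2.6, 0], 0], [0, [-3.6, -2.6, 0], 0], [0, [-3.6, -2.6, 0], 0], [0, [-3.6, -2.6, 0], 0], [0, [-3.6, -2.6, 0], 0], [0, [-3.6, -2.6, 0], 0], [0, [-3.6, -2.6, 0], 0]]' --newtons 40

```text
t: 1.1
tool_pos: [0.4256, 0.2731, 0.2096]
tool_rot: [-0.616, -3.08, 0.0]
contact_force: [0.3, 0.2, 0.2]
opening: 0.0002
grip_force: 0.0
```

Call:
send_rows --rows '[[0, [-3.6, -2.6, 0], 0], [0, [-3.6, -2.6, 0], 0], [0, [-3.6, -2.6, 0], 0], [0, [-3.6, -2.6, 0], 0], [0, [-3.6, -2.6, 0], 0], [0, [-3.5, -2.6, 0], 0], [0, [-3.5, -2.6, 0], 0], [0, [-3.5, -2.6, 0], 0], [0, [0, 0, 0], -5.9], [0, [0, 0, 0], 0]]'

```text
t: 2.35
tool_pos: [0.6081, -0.0275, 0.2093]
tool_rot: [-0.46, -3.106, -0.0]
contact_force: [-1.1, -0.4, 0.6]
opening: 0.0001
grip_force: 0.0
```

```bash
python3 -c "
from h import *
to(W(30,-28),.088)"
```

```text
board [ 33.0579 -29.3153] z 0.2092733952909548 shift cm [ 0.2883  0.1324 12.1278] turn to board -0.07285804569166032 F [-1.0882 -0.4274  0.5952] t 2.35 M [-0.0014  0.0003 -1.    ] open 0.00012527302745855606
```

Call:
send_rows --rows '[[0, [0.3, 0.1, 2.0], 0], [0, [0, 0, 3.0], 0], [0, [0, 0, 3.0], 0], [0, [0, 0, 2.1], 0], [0, [0, 0, 2.0], 0], [0, [0, 0, 0], 0]]'

```text
t: 3.1
tool_pos: [0.6043, -0.0249, 0.0868]
tool_rot: [-0.456, -3.104, -0.0]
contact_force: [-0.1, -0.0, -0.3]
opening: 0.0002
grip_force: 0.0
```

```bash
python3 -c "
from h import *
im=grab('side');cv2.imwrite('pics/s1.png',cv2.resize(cv2.cvtColor(im['frame'],cv2.COLOR_RGB2BGR)[150:330,240:440],None,fx=3,fy=3))
to(W(30,-115),.088)"
```

```text
board [ 29.8698 -27.8049] z 0.08851524307062511 shift cm [-0.0073 -8.7195  0.0528] turn to board 0.03789666912666689 F [-0.5271 -0.1271  0.5245] t 3.15 M [-0.001   0.0002 -1.    ] open -1.554517398514649e-05
```

View pics/s1.png

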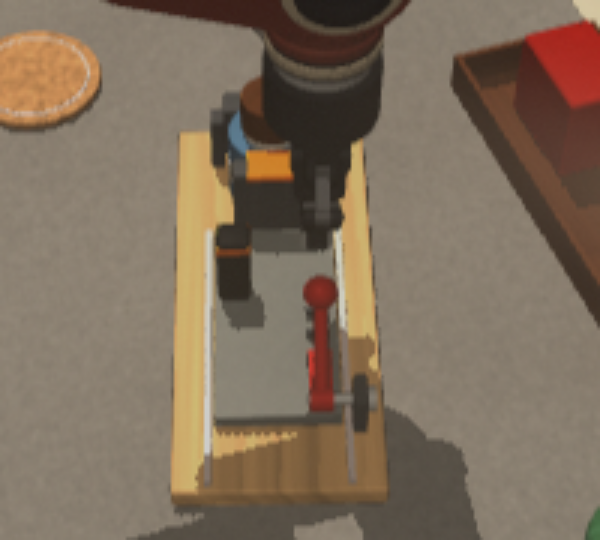

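The closed fingertips (crop 318,240) are directly behind the red ball (320,293), so I can push it towards -y.

Call:
send_rows --rows '[[0, [0, -0.8, 0], 0], [0, [0, -0.8, 0], 0], [0, [0, -1.0, 0], 0], [0, [0, -1.0, 0], 0], [0, [0, -1.0, 0], 0], [0, [0, -1.0, 0], 0], [0, [0, -1.0, 0], 0], [0, [0, -1.0, 0], 0], [0, [0, -1.0, 0], 0], [0, [0, -0.6, 0], 0]]'

```text
t: 4.4
tool_pos: [0.5791, -0.114, 0.089]
tool_rot: [-0.457, -3.108, 0.0]
contact_force: [-0.2, -0.6, -0.5]
opening: 0.0001
grip_force: 0.0
```

Call:
send_rows --rows '[[0, [0, 0, 0], 0], [0, [0, 0, 0], 0], [0, [0, 1.0, -2.0], 0], [0, [0, 2.5, -4.0], 0], [0, [0, 2.5, -4.0], 0], [5, [0, 2.5, -1.0], 0], [5, [2.0, 2.5, 0], 0], [5, [2.0, 0, 0], 0], [5, [2.0, 0, 0], 0], [5, [0, 0, 0], 0]]'

```text
t: 5.65
tool_pos: [0.5534, 0.0104, 0.2008]
tool_rot: [0.454, 3.106, 0.0]
contact_force: [-0.8, -0.3, -0.0]
opening: 0.0497
grip_force: 0.0
```

```bash
python3 -c "
from h import *
im=grab('side');cv2.imwrite('pics/s2.png',cv2.resize(cv2.cvtColor(im['frame'],cv2.COLOR_RGB2BGR)[150:330,240:440],None,fx=3,fy=3))
to(W(-30,-5),.055)"
```

```text
board [-29.5462  -9.1166] z 0.2006718690608021 shift cm [ 0.0801  0.4042 14.5672] turn to board 0.0990369698406397 F [ 0.7754  0.7401 -1.4185] t 5.7 M [ 0.0025 -0.0002 -1.    ] open 0.05010919657055618
```

View pics/s2.png

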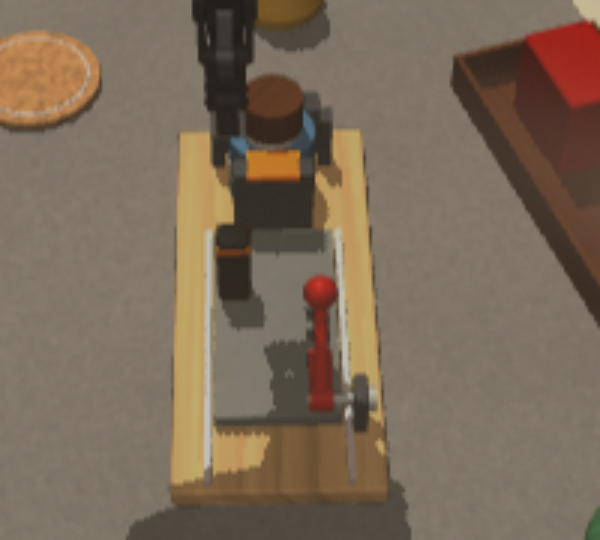

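The pawl hasn't flipped: the ball is back at the same pixel (320,293). I'll go back, push in stages and look at the contact.

Call:
send_rows --rows '[[0, [-3.0, -1.0, 0], 0], [0, [-3.0, -0.9, 0], 0], [0, [0, 0, 3.0], 0], [0, [0, 0, 3.0], 0], [0, [0, 0, 3.0], 0], [0, [0, 0, 2.9], 0], [0, [0, -1.5, 0], 0], [0, [0, -1.5, 0], 0], [0, [0, -1.5, 0], 0], [0, [0, 0, 0], 0]]'

```text
t: 6.95
tool_pos: [0.5985, -0.0677, 0.092]
tool_rot: [0.456, 3.095, 0.01]
contact_force: [-5.8, 14.8, 29.2]
opening: 0.0002
grip_force: 14.3
```

```bash
python3 -c "
from h import *
im=grab('side');a=cv2.resize(cv2.cvtColor(im['frame'],cv2.COLOR_RGB2BGR)[200:330,290:390],None,fx=4,fy=4)
t=grab('top');b=cv2.resize(cv2.cvtColor(t['frame'],cv2.COLOR_RGB2BGR)[180:310,320:420],None,fx=4,fy=4)
cv2.imwrite('pics/s3.png',np.hstack([a,b]))
for f in(im,t):
  o=ctrl.get_obs();M=np.linalg.inv(f['cam_to_world'])
  for p in (np.append(o['tool_pos'],1),np.array([*W(30,-67),.099,1])):
    c=M@p; print(f['fx']*c[0]/c[2]+f['cx'],f['fy']*c[1]/c[2]+f['cy'])
to(W(30,-115),.088)"
```

```text
349.53823122185906 251.44903503089117
346.7747076103428 248.00831722313578
366.8040630331993 224.70052933011246
364.25422814126506 226.50252355822332
board [ 35.7204 -70.5032] z 0.091934305258125 shift cm [ 0.5774 -4.4525  0.3509] turn to board 0.012483727619525098 F [-6.1792 15.1769 29.4935] t 7.05 M [ 0.014   0.0041 -0.9999] open -0.00030855806806325746
```

View pics/s3.png

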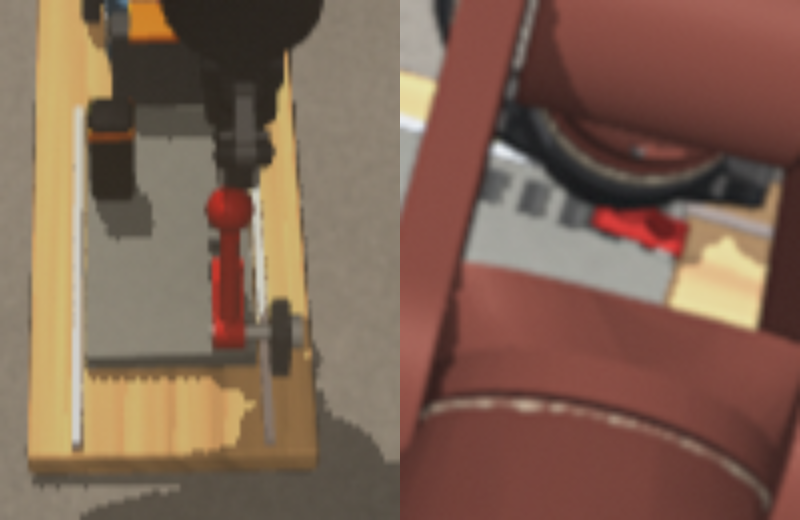

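```bash
python3 - <<'E'
from h import *
I=dict(np.load('side.npz')); Q=cloud(I); hsv=cv2.cvtColor(I['frame'],cv2.COLOR_RGB2HSV)
red=(hsv[...,1]>150)&((hsv[...,0]<6)|(hsv[...,0]>172)); 
for v in range(228,290,3):
    row=[]
    for u in range(338,362,3):
        b=B(Q[v,u]); row.append(f"{'R' if red[v,u] else ' '}{b[0]:.0f},{b[1]:.0f},{Q[v,u,2]*1000:.0f}")
    print(v,' | '.join(row))
Mi=np.linalg.inv(I['cam_to_world'])
for th in np.arange(-.7,.8,.1):
    p=np.array([*W(30,-115-75*np.sin(th)),.042+.075*np.cos(th),1]);c=Mi@p;print(round(th+.7,1),I['fx']*c[0]/c[2]+I['cx'],I['fy']*c[1]/c[2]+I['cy'])
E
```

```text
228  16,46,34 |  16,-86,182 |  22,-86,182 |  28,-87,183 |  32,-114,214 |  37,-116,216 |  45,-85,181 |  65,57,20
231  16,36,35 |  22,37,34 |  22,-87,175 |  29,-78,165 |  32,-119,211 |  37,-119,211 |  58,51,17 |  64,49,19
234  15,27,35 |  22,26,37 |  -18,-802,990 |  26,-115,198 |  31,-126,211 |  37,-124,209 |  43,-123,207 |  64,40,19
237  15,20,33 |  22,22,31 |  20,-124,201 |  26,-130,207 |  31,-128,204 |  37,-130,206 |  43,-127,203 |  63,30,20
240  15,12,32 |  22,14,29 |  21,-113,179 |  26,-132,201 |  31,-133,202 |  37,-131,200 |  42,-132,201 |  63,18,23
243  15,3,32 |  21,4,31 |  23,-78,129 |  29,-86,137 |  35,-83,133 |  42,-76,126 |  55,10,22 |  63,14,18
246  14,-8,35 |  21,-6,32 |  24,-75,115 |  29,-81,122 |  35,-85,126 |  42,-75,114 |  56,8,15 |  62,7,16
249  14,-15,33 |  21,-14,31 | R23,-91,126 | R29,-92,126 | R35,-88,122 |  48,-9,25 |  55,-6,21 |  62,-4,18
252  14,-24,34 |  20,-24,34 | R23,-97,123 | R29,-97,123 | R35,-97,122 |  47,-16,23 |  54,-14,20 |  61,-13,19
255  14,-32,33 |  20,-32,33 | R23,-98,115 | R29,-103,120 | R35,-100,116 |  47,-25,23 |  54,-23,21 |  61,-20,17
258  1
[... 1109 characters left out ...]
,32 |  24,-120,32 |  30,-121,33 |  36,-120,32 |  42,-120,32 |  49,-117,27 |  54,-127,41
0.0 346.77233304699695 247.77763136588112
0.1 346.9340844984834 248.61173034948717
0.2 347.0997075784344 249.8103442312415
0.3 347.2675042878741 251.3675136424615
0.4 347.43568893974816 253.2728303723696
0.5 347.60240870439577 255.5112930840133
0.6 347.7657678186888 258.06324858680915
0.7 347.92385512392303 260.9044320451535
0.8 348.0747743941586 264.0061166850597
0.9 348.21667671707854 267.3353797102147
1.0 348.34779400905234 270.85548638957505
1.1 348.4664726011529 274.52638886893266
1.2 348.57120573852177 278.30533052150156
1.3 348.6606638040506 282.1475409912051
1.4 348.7337211165783 286.0070019353444
```

```bash
python3 - <<'E'
from h import *
o=ctrl.get_obs(); print(o)
F=o['contact_force'];T=o['wrist_torque'];print('closest pt offset',np.cross(F,T)/(F@F), 'B axes F',F[:2]@bx,F[:2]@by)
E
```

```text
{'t': 7.05, 'q': array([-0.2397,  0.091 ,  1.7769,  0.0077,  1.2611, -1.5205]), 'dq': array([ 0.0016,  0.0027, -0.002 , -0.0025,  0.0019, -0.0017]), 'effort': array([ -8.1079, -22.1018, -23.3178,  -2.9926,  -2.7222,  -0.1756]), 'tool_pos': array([ 0.5988, -0.0677,  0.0919]), 'tool_rot': array([0.4556, 3.0949, 0.0095]), 'contact_force': array([-6.1792, 15.1769, 29.4935]), 'wrist_torque': array([ 2.1602,  1.2388, -0.138 ]), 'grip_force': 14.286333918571472, 'opening': -0.00030855806806325746}
closest pt offset [-0.0339  0.0552 -0.0355] B axes F -10.29314672930873 12.750395849670417
```

The ball rose to about 0.35 rad and seems to be catching under the finger's knuckle, with 29 N upwards on the tool. I'll back off, turn 90° and push with the flat sides of the fingers instead.

Call:
send_rows --rows '[[0, [0, 2.0, 0], 0], [0, [0, 2.5, 0], 0], [0, [0, 0, -3.0], 0], [0, [0, 0, -3.0], 10], [0, [0, 0, 0], 10], [0, [0, 0, 0], 10], [0, [0, 0, 0], 10], [0, [0, 0, 0], 10], [0, [0, 0, 0], 10], [0, [0, 0, 0], 10]]'

```text
t: 8.3
tool_pos: [0.6064, -0.0272, 0.1419]
tool_rot: [2.163, 2.276, 0.002]
contact_force: [0.6, -0.4, -0.5]
opening: 0.0002
grip_force: 0.0
```

Call:
send_rows --rows '[[0, [0, 0, 0], 10], [0, [0, 0, 0], 10], [0, [0, 0, 0], 0]]'

```text
t: 8.68
tool_pos: [0.6063, -0.0271, 0.1417]
tool_rot: [2.518, 1.876, 0.002]
contact_force: [0.0, 0.0, 0.4]
opening: 0.0002
grip_force: 0.0
```

```bash
python3 - <<'E'
from h import *
to(W(30,-30),.094)
im=grab('side');cv2.imwrite('pics/s4.png',cv2.resize(cv2.cvtColor(im['frame'],cv2.COLOR_RGB2BGR)[150:330,240:440],None,fx=3,fy=3))
E
```

```text
board [ 31.2133 -29.4332] z 0.14166626877642885 shift cm [-0.056  -0.1321  4.7663] turn to board -89.8769363561488 F [0.0239 0.0017 0.3579] t 8.675 M [ 0.0021 -0.0007 -1.    ] open 0.00024137018349243243
```

View pics/s4.png

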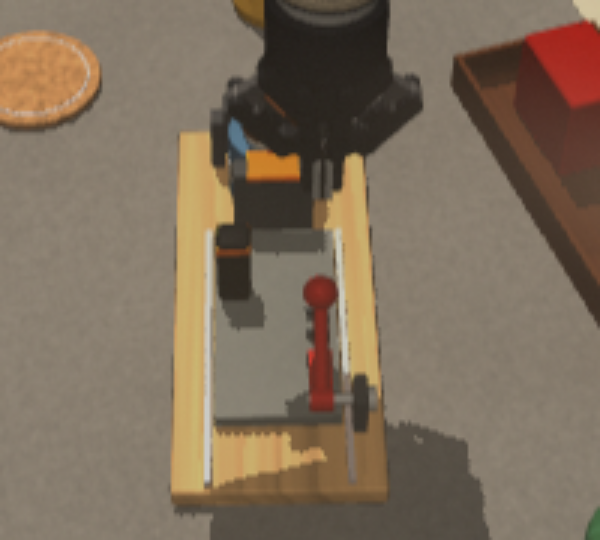

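The closed fingers' linkages stick out along the closing line (crop 230,105 and 410,95), which explains the jam. They are now across board x, with flat faces towards the ball, so I'll descend and push along tool -x.

Call:
send_rows --rows '[[0, [0, -0.1, 2.4], 0], [0, [0, 0, 2.4], 0], [0, [-0.5, 0, 0], 0], [0, [-1.0, 0, 0], 0], [0, [-1.0, 0, 0], 0], [0, [-1.0, 0, 0], 0], [0, [-1.0, 0, 0], 0], [0, [-1.0, 0, 0], 0], [0, [-1.0, 0, 0], 0], [0, [-1.0, 0, 0], 0]]'

```text
t: 9.98
tool_pos: [0.5827, -0.0984, 0.0921]
tool_rot: [-2.521, -1.875, 0.0]
contact_force: [-0.9, -0.0, 0.7]
opening: -0.0003
grip_force: 0.0
```

Call:
send_rows --rows '[[0, [-1.0, 0, 0], 0], [0, [-1.0, 0, 0], 0], [0, [-0.5, 0, 0], 0], [0, [0, 0, 0], 0], [0, [0, 0, 0], 0], [0, [0, 0, 0], 0]]'

```text
t: 10.72
tool_pos: [0.5758, -0.1214, 0.0921]
tool_rot: [-2.52, -1.875, 0.0]
contact_force: [0.3, 0.2, 0.3]
opening: -0.0003
grip_force: 0.0
```

```bash
cat >> h.py <<'E'
def ball():
    I=grab('side'); Q=cloud(I); hsv=cv2.cvtColor(I['frame'],cv2.COLOR_RGB2HSV)
    m=(hsv[...,1]>150)&((hsv[...,0]<6)|(hsv[...,0]>172))&(Q[...,2]>.03)
    m[:,:320]=0;m[:,375:]=0;m[:235]=0
    b=[(*B(q),q[2]*1000) for q in Q[m]]; b=np.array(b); print('red y range',b[:,1].min(),b[:,1].max(),'top',b[b[:,2].argmax()],'n',len(b), 'far -y',b[b[:,1].argmin()])
E
python3 - <<'E'
from h import *
to(W(30,-30),.094); ball()
E
```

```text
board [  29.2477 -128.5588] z 0.09208663682618053 shift cm [ 9.8558  0.0863 -0.1908] turn to board -89.93550360902582 F [0.2839 0.2405 0.2672] t 10.725 M [-0.0001  0.0001 -1.    ] open -0.00029582699854354755
red y range -123.5332727540943 -69.90710319313627 top [ 31.9961 -74.7469 108.349 ] n 132 far -y [  33.4408 -123.5333   47.4505]
```

```bash
python3 - <<'E'
from h import *
im=dict(np.load('side.npz'));a=cv2.resize(cv2.cvtColor(im['frame'],cv2.COLOR_RGB2BGR)[200:330,290:390],None,fx=4,fy=4)
t=grab('top');b=cv2.resize(cv2.cvtColor(t['frame'],cv2.COLOR_RGB2BGR)[180:310,320:420],None,fx=4,fy=4)
cv2.imwrite('pics/s5.png',np.hstack([a,b]))
E
```

```text
(no output)
```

View pics/s5.png

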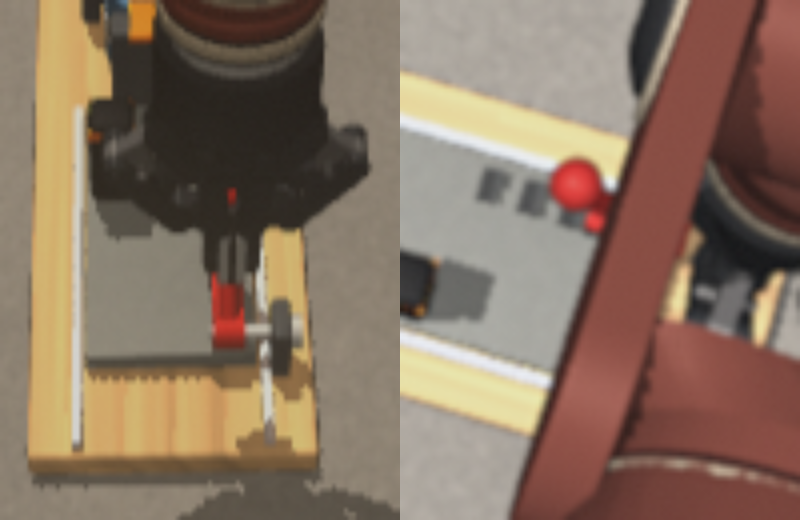

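```bash
python3 - <<'E'
from h import *
o=ctrl.get_obs()
for n in('side','top'):
    I=dict(np.load(n+'.npz')); Q=cloud(I);Mi=np.linalg.inv(I['cam_to_world'])
    c=Mi@np.append(o['tool_pos'],1);print(n,I['fx']*c[0]/c[2]+I['cx'],I['fy']*c[1]/c[2]+I['cy'])
I=dict(np.load('side.npz')); Q=cloud(I);F=I['frame']
for v in range(244,282,2):
    print(v,' | '.join(f"{B(Q[v,u])[0]:.0f},{B(Q[v,u])[1]:.0f},{Q[v,u,2]*1000:.0f}{F[v,u]}" for u in range(341,357,2)))
E
```

```text
side 347.56127162343324 273.97864986701256
top 397.90207231181967 237.85402927982648
244 14,-147,208[45 40 33] | 18,-145,205[44 38 31] | 21,-144,204[44 38 32] | 25,-139,198[44 38 32] | 29,-140,199[46 40 34] | 33,-138,197[45 40 34] | 36,-145,204[43 38 32] | 40,-144,203[43 38 32]
246 14,-144,199[46 41 35] | 18,-143,197[46 41 33] | 21,-146,201[46 42 35] | 26,-137,189[45 40 33] | 29,-138,191[46 40 35] | 33,-139,192[44 39 32] | 36,-143,197[45 40 34] | 40,-144,197[47 40 35]
248 14,-144,192[47 41 35] | 18,-146,195[47 42 36] | 22,-141,189[46 42 34] | 30,-74,107[138  43  35] | 31,-119,161[50 41 34] | 33,-143,191[46 40 33] | 36,-146,194[45 40 34] | 40,-143,191[46 40 34]
250 14,-146,189[46 42 35] | 18,-144,187[47 42 35] | 22,-143,185[47 42 35] | 30,-74,101[105  39  30] | 31,-124,162[55 48 43] | 33,-145,187[45 40 33] | 37,-145,188[47 42 35] | 40,-145,187[47 40 34]
252 14,-145,182[47 42 35] | 18,-144,180[48 42 35] | 22,-146,183[48 43 36] | 27,-121,152[61 54 48] | 30,-129,162[50 44 39] | 33,-145,181[47 40 35] | 37,-145,181[46 41 34] | 41,-145,181[46 40 35]
254 15,-141,171[48 42 34] | 19,-140,170[4
[... 2023 characters left out ...]
-102,57[100  45  34] | 40,-84,33[85 79 68] | 44,-85,34[104  86  64] | 49,-80,27[207 206 196]
276 18,-89,32[135 129 115] | 22,-103,51[177  57  46] | 26,-107,56[142  47  37] | 30,-107,56[149  47  37] | 34,-106,54[101  45  35] | 40,-89,32[86 79 69] | 44,-91,34[99 85 66] | 48,-85,27[208 206 196]
278 18,-93,32[135 130 116] | 22,-106,49[172  64  53] | 26,-109,53[142  47  37] | 30,-110,53[150  47  37] | 34,-110,53[124  47  37] | 39,-95,34[89 80 70] | 44,-93,30[97 85 68] | 48,-87,22[133 118 106]
280 18,-102,36[138 131 116] | 21,-114,53[148  64  53] | 26,-113,51[195  59  46] | 30,-111,47[194  57  46] | 34,-113,51[204  60  48] | 39,-102,36[110  80  69] | 43,-99,31[106  98  85] | 48,-94,25[137 123 111]
```

The depth data puts the fingertips at z≈115 mm while the nominal TCP is at 92 mm. The real tips therefore end about 22 mm above the nominal TCP, and they passed over the ball. I'll redo the push lower, with TCP z≈66 mm, which is clear of everything either way.

Call:
send_rows --rows '[[0, [0, 0, -4.0], 0], [0, [2.0, 0, -1.0], 0], [0, [4.0, 0, 0], 0], [0, [4.0, 0, 0], 0], [0, [0.3, 0, 2.0], 0], [0, [0, 0, 3.0], 0], [0, [0, 0, 2.6], 0], [0, [0, 0, 0], 0]]'

```text
t: 11.82
tool_pos: [0.6022, -0.0225, 0.0618]
tool_rot: [-2.516, -1.872, 0.008]
contact_force: [-0.2, -0.3, 0.4]
opening: -0.0001
grip_force: 0.0
```

Call:
send_rows --rows '[[0, [-0.5, 0, 0], 0], [0, [-1.0, 0, 0], 0], [0, [-1.0, 0, 0], 0], [0, [-1.0, 0, 0], 0], [0, [-1.0, 0, 0], 0], [0, [-1.0, 0, 0], 0], [0, [-1.0, 0, 0], 0]]'

```text
t: 12.7
tool_pos: [0.5864, -0.0861, 0.066]
tool_rot: [-2.521, -1.875, 0.0]
contact_force: [0.8, -0.1, -0.6]
opening: 0.0002
grip_force: 0.0
```

```bash
python3 - <<'E'
from h import *
to(W(30,-115),.066); ball()
E
```

```text
board [ 29.1204 -91.6573] z 0.06596237206527755 shift cm [-2.3343  0.0866 -0.0034] turn to board -89.96607652667907 F [ 0.831  -0.0641 -0.6234] t 12.7 M [-0.0003 -0.0001 -1.    ] open 0.00022510330241436746
red y range -802.4072874135505 -89.10743832338814 top [ -17.7835 -802.4073  990.1157] n 256 far -y [ -17.7835 -802.4073  990.1157]
```

Call:
send_rows --rows '[[0, [-0.8, 0, 0], 0], [0, [-0.8, 0, 0], 0], [0, [-0.8, 0, 0], 0], [0, [0, 0, 0], 0], [0, [0, 0, 0], 0], [0, [0, 0, 0], 0]]'

```text
t: 13.5
tool_pos: [0.5798, -0.1081, 0.0661]
tool_rot: [-2.521, -1.875, -0.0]
contact_force: [0.4, -0.1, -0.2]
opening: 0.0002
grip_force: 0.0
```

```bash
sed -i 's/&(Q\[...,2\]>.03)/\&(Q[...,2]>.03)\&(Q[...,2]<.2)/' h.py; python3 - <<'E'
from h import *
to(W(30,-115),.066); ball()
E
```

```text
board [  29.2414 -114.6378] z 0.06608751741414981 shift cm [-0.0363  0.0758  0.0087] turn to board -89.94283580589175 F [ 0.4349 -0.1063 -0.1796] t 13.5 M [-0.  0. -1.] open 0.00024792201959998177
red y range -178.95471381618785 -116.29161620408743 top [  29.8669 -172.9838  109.5599] n 171 far -y [  29.8911 -178.9547   98.0647]
```

The pawl is flipped, with the ball at y≈-169. Next I'll go to the knob with the fingers 5 cm open, closing along board x.

Call:
send_rows --rows '[[0, [0, 0, -4.0], 0], [0, [1.0, 0, -4.0], 0], [5, [3.0, -2.0, 0], 0], [5, [3.0, -2.0, 0], 0], [5, [3.0, -1.9, 0], 0], [5, [1.0, 0, 0], 0], [5, [0, 0, 0], 0]]'

```text
t: 14.42
tool_pos: [0.5554, 0.0142, 0.1462]
tool_rot: [2.519, 1.876, 0.0]
contact_force: [0.3, 0.1, 0.2]
opening: 0.0499
grip_force: 0.0
```

```bash
python3 - <<'E'
from h import *
to(W(-30,-5),.042)
E
```

```text
board [-29.4185  -4.613 ] z 0.1462419121235994 shift cm [-0.0352 -0.0647 10.4242] turn to board -89.89474109040255 F [0.2666 0.1107 0.2274] t 14.425 M [ 0.0005 -0.0005 -1.    ] open 0.049877759932930775
```

Call:
send_rows --rows '[[5, [0, -0.1, 2.5], 0], [5, [0, 0, 2.5], 0], [5, [0, 0, 2.5], 0], [5, [0, 0, 2.0], 0], [5, [0, 0, 0.9], 0], [0, [0, 0, 0], 0], [0, [0, 0, 0], 0], [0, [0, 0, 0], 0], [0, [0, 0, 0], 0]]' --newtons 40

```text
t: 15.55
tool_pos: [0.5554, 0.0138, 0.0428]
tool_rot: [2.519, 1.873, 0.003]
contact_force: [6.2, -2.5, -7.2]
opening: 0.0235
grip_force: 43.9
```

Call:
send_rows --rows '[[0, [-0.5, 0, 0], 0], [0, [-0.7, 0, 0], 0], [0, [-0.7, 0, 0], 0], [0, [-0.7, 0, 0], 0], [0, [-0.7, 0, 0], 0], [0, [-0.7, 0, 0], 0], [0, [-0.6, 0, 0], 0], [0, [-0.6, 0, 0], 0], [0, [0, 0, 0], 0], [0, [0, 0, 0], 0]]'

```text
t: 16.8
tool_pos: [0.5403, -0.0361, 0.0428]
tool_rot: [2.519, 1.873, 0.003]
contact_force: [5.9, -2.1, -6.2]
opening: 0.0232
grip_force: 44.0
```

```bash
python3 - <<'E'
from h import *
to(W(-30,-60),.042); ball()
I=dict(np.load('side.npz'));cv2.imwrite('pics/s6.png',cv2.resize(cv2.cvtColor(I['frame'],cv2.COLOR_RGB2BGR)[150:330,240:440],None,fx=3,fy=3))
E
```

```text
board [-29.3571 -57.0928] z 0.04279590002183397 shift cm [-0.2907 -0.0647  0.0794] turn to board -89.97467575338581 F [ 5.8696 -2.1349 -6.1819] t 16.8 M [ 0.0033 -0.0011 -1.    ] open 0.02319250625519616
red y range -179.60363961973425 -109.72655199677413 top [  26.1701 -168.769   110.3752] n 193 far -y [  24.0474 -179.6036   99.1651]
```

View pics/s6.png

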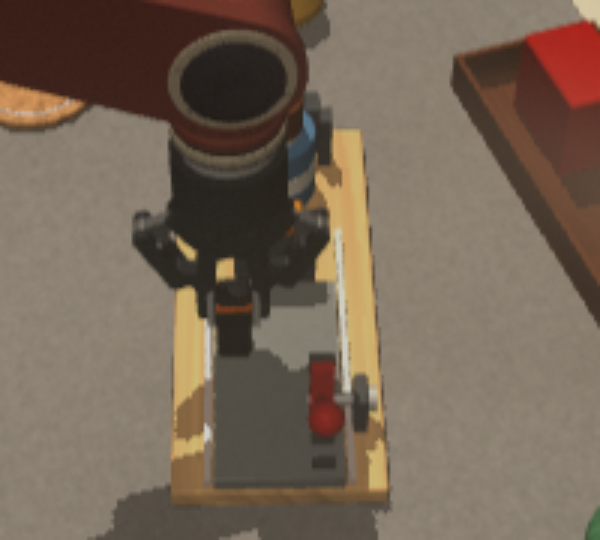

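```bash
python3 - <<'E'
from h import *
I=dict(np.load('side.npz')); Q=cloud(I);F=I['frame']
for u in (307,308,309,327,328,329): print(u,' | '.join(f"{v}:{B(Q[v,u])[0]:.0f},{B(Q[v,u])[1]:.0f},{Q[v,u,2]*1000:.0f}" for v in range(246,262,1)))
E
```

```text
307 246:-51,-73,114 | 247:-52,-67,104 | 248:-52,-63,96 | 249:-52,-61,91 | 250:-52,-64,91 | 251:-52,-62,85 | 252:-53,-60,79 | 253:-53,-60,76 | 254:-53,-62,75 | 255:-53,-62,72 | 256:-55,-19,16 | 257:-55,-27,22 | 258:-55,-29,21 | 259:-55,-35,24 | 260:-55,-37,24 | 261:-55,-38,21
308 246:-49,-70,111 | 247:-50,-69,107 | 248:-50,-63,97 | 249:-50,-64,94 | 250:-50,-62,88 | 251:-18,-802,990 | 252:-50,-61,81 | 253:-50,-65,83 | 254:-51,-65,78 | 255:-51,-62,72 | 256:-52,-25,23 | 257:-52,-30,25 | 258:-52,-34,26 | 259:-52,-33,22 | 260:-52,-36,22 | 261:-52,-41,25
309 246:-48,-68,109 | 247:-48,-69,107 | 248:-48,-70,105 | 249:-48,-67,98 | 250:-48,-64,91 | 251:-48,-69,93 | 252:-48,-66,87 | 253:-48,-69,87 | 254:-48,-65,79 | 255:-48,-69,80 | 256:-49,-68,76 | 257:-49,-68,73 | 258:-50,-31,23 | 259:-50,-37,26 | 260:-50,-37,24 | 261:-50,-40,24
327 246:-11,-70,110 | 247:-11,-66,103 | 248:-11,-62,94 | 249:-11,-62,91 | 250:-11,-64,89 | 251:-11,-62,84 | 252:-11,-60,78 | 253:-11,-63,79 | 254:-11,-64,77 | 255:-11,-64,73 | 256:-11,-34,33 | 257:-11,-39,36 | 258:-11,-41,34 | 259:-11,-45,36 | 260:-11,-44,31 | 261:-11,-50,35
328 246:-9,-68,108 | 247:-9,-61,95 | 248:-9,-61,93 | 249:-9,-62,90 | 250:-9,-62,87 | 251:-9,-63,86 | 252:-9,-61,80 | 253:-9,-66,83 | 254:-9,-61,73 | 255:-9,-62,71 | 256:-8,-35,34 | 257:-8,-38,34 | 258:-9,-42,35 | 259:-9,-44,35 | 260:-9,-48,36 | 261:-18,-802,990
329 246:-7,-69,108 | 247:-7,-63,99 | 248:-7,-64,96 | 249:-7,-62,90 | 250:-7,-64,90 | 251:-7,-61,83 | 252:-7,-63,82 | 253:-7,-63,78 | 254:-7,-64,76 | 255:-6,-32,34 | 256:-6,-37,36 | 257:-6,-37,32 | 258:-6,-40,33 | 259:-6,-43,34 | 260:-6,-45,32 | 261:-7,-51,36
```

Call:
send_rows --rows '[[5, [0, 0, 0], 0], [5, [0, 0, 0], 0], [5, [0, 0, -2.0], 0], [5, [0, 0, -4.0], 0], [5, [0, 0, -4.0], 0], [8.5, [0, 0, -4.0], 0], [8.5, [0, 0, -3.0], 0], [8.5, [3.0, 1.0, 0], 0], [8.5, [4.0, 1.0, 0], 0], [8.5, [4.0, 1.0, 0], 0]]'

```text
t: 18.1
tool_pos: [0.6003, 0.0622, 0.2145]
tool_rot: [2.52, 1.873, 0.003]
contact_force: [0.2, -1.0, -0.8]
opening: 0.085
grip_force: 0.0
```

Call:
send_rows --rows '[[8.5, [3.0, 0, 0], 0], [8.5, [2.0, 0, 0], 0], [8.5, [0.7, 0, 0], 0], [8.5, [0, 0, 0], 0]]'

```text
t: 18.6
tool_pos: [0.6157, 0.1156, 0.2125]
tool_rot: [2.52, 1.875, -0.0]
contact_force: [0.0, -0.3, 0.2]
opening: 0.0851
grip_force: 0.0
```

```bash
python3 - <<'E'
from h import *
to([.6166,.1154],.068); ball()
I=dict(np.load('side.npz')); Q=cloud(I)
b=np.stack([(Q[...,:2]-C)@bx*1000,(Q[...,:2]-C)@by*1000,Q[...,2]*1000],-1)
m=(np.abs(b[...,0]+30)<15)&(b[...,2]>85)&(b[...,2]<105)&(b[...,1]<0)&(b[...,1]>-100)
print('knob now',b[m].min(0),b[m].max(0))
E
```

```text
board [ -0.8932 109.9024] z 0.21246799085450413 shift cm [ 0.0111  0.0841 14.4468] turn to board -89.95159644571933 F [ 0.034  -0.3265  0.1502] t 18.6 M [ 0.0002 -0.0004 -1.    ] open 0.0851126247158757
red y range -180.01382426205777 -85.06061805081924 top [  33.6338 -175.0774  109.0865] n 201 far -y [  25.9497 -180.0138   99.6946]
knob now [-41.9418 -72.8491  86.4667] [-18.2443  -1.1831  99.0557]
```

Call:
send_rows --rows '[[8.5, [0, 0.1, 3.0], 0], [8.5, [0, 0, 3.0], 0], [8.5, [0, 0, 3.0], 0], [8.5, [0, 0, 3.0], 0], [8.5, [0, 0, 1.5], 0], [8.5, [0, 0, 1.5], 0], [8.5, [0, 0, 0], 0]]'

```text
t: 19.52
tool_pos: [0.6162, 0.1152, 0.0613]
tool_rot: [-2.52, -1.874, 0.002]
contact_force: [0.8, -0.1, 0.5]
opening: 0.0852
grip_force: 0.0
```

Call:
send_rows --rows '[[0, [0, 0, 0], 0], [0, [0, 0, 0], 0], [0, [0, 0, 0], 0], [0, [0, 0, 0], 0]]' --newtons 40

```text
t: 20.02
tool_pos: [0.6177, 0.1157, 0.0636]
tool_rot: [2.52, 1.874, 0.003]
contact_force: [-0.8, 0.5, 5.8]
opening: 0.047
grip_force: 42.1
```

```bash
python3 - <<'E'
from h import *
to([.466,.3085],.062)
I=grab('side');cv2.imwrite('pics/s7.png',cv2.resize(cv2.cvtColor(I['frame'],cv2.COLOR_RGB2BGR)[130:270,260:420],None,fx=4,fy=4))
E
```

```text
board [  0.9189 110.5733] z 0.06357383460354965 shift cm [ 14.1022 -20.0707   0.1293] turn to board -89.95469542872807 F [-0.7617  0.539   5.7632] t 20.025 M [ 0.0022  0.0003 -1.    ] open 0.046953018793125675
```

View pics/s7.png

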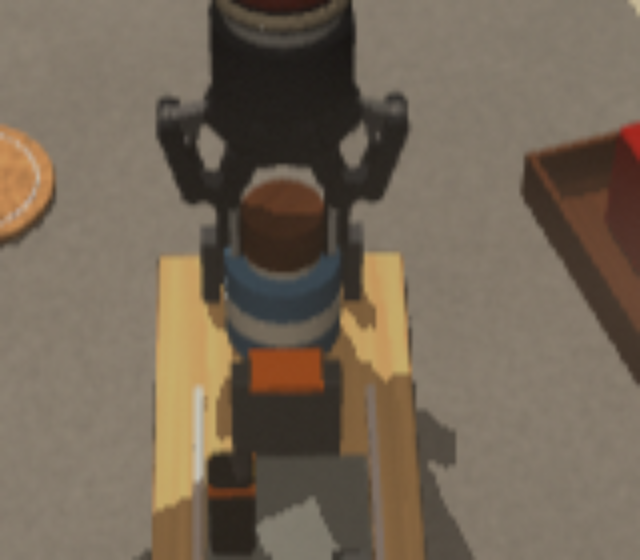

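Call:
send_rows --rows '[[0, [0, 0, -0.5], 0], [0, [0, 0, -1.0], 0], [0, [0, 0, -1.5], 0], [0, [0, 0, -1.5], 0], [0, [0, 0, -1.5], 0], [0, [0, 0, -1.5], 0], [0, [0, 0, -1.0], 0], [0, [0, 0, -0.5], 0], [0, [0, 0, 0], 0]]' --newtons 50

```text
t: 21.2
tool_pos: [0.6168, 0.1155, 0.1523]
tool_rot: [2.521, 1.875, 0.0]
contact_force: [0.4, -0.6, -4.2]
opening: 0.0463
grip_force: 51.9
```

Call:
send_rows --rows '[[0, [0.7, -1.0, 0], 0], [0, [1.4, -2.0, 0], 0], [0, [1.7, -2.4, 0], 0], [0, [1.7, -2.4, 0], 0], [0, [1.7, -2.4, 0], 0], [0, [1.7, -2.4, 0], 0], [0, [1.7, -2.4, 0], 0], [0, [1.4, -2.0, 0], 0], [0, [1.4, -2.0, 0], 0], [0, [0.7, -1.0, 0], 0]]'

```text
t: 22.45
tool_pos: [0.4636, 0.3096, 0.1517]
tool_rot: [-2.518, -1.878, 0.001]
contact_force: [0.7, 0.1, -4.0]
opening: 0.0471
grip_force: 52.1
```

```bash
python3 - <<'E'
from h import *
to([.466,.3085]); 
for n in('side','top'):
  I=grab(n); Q=cloud(I); hsv=cv2.cvtColor(I['frame'],cv2.COLOR_RGB2HSV)
  m=(hsv[...,0]>95)&(hsv[...,0]<125)&(hsv[...,1]>80)&(np.hypot(Q[...,0]-.466,Q[...,1]-.308)<.1)
  print(n,m.sum(),'blue z',np.percentile(Q[m][:,2],[2,50,98]) if m.sum() else 0)
  if m.sum(): print(cv2.minEnclosingCircle((Q[m][:,:2]*1000).astype(np.float32)))
E
```

```text
board [-202.4803  251.7571] z 0.15167670539329786 shift cm [-0.0327  0.2582 -0.0002] turn to board -89.82583554515926 F [ 0.6707  0.133  -3.9688] t 22.45 M [-0.001  -0.0001 -1.    ] open 0.047107729014875276
side 194 blue z [0.1484 0.1688 0.1735]
((472.0756530761719, 290.64483642578125), 48.713523864746094)
top 483 blue z [0.1222 0.1708 0.1737]
((462.72796630859375, 301.16156005859375), 30.80807876586914)
```

Call:
send_rows --rows '[[0, [0, 0.2, 1.0], 0], [0, [0, 0, 2.0], 0], [0, [0, 0, 2.0], 0], [0, [0, 0, 1.5], 0], [0, [0, 0, 1.0], 0], [0, [0, 0, 1.0], 0], [0, [0, 0, 0.5], 0], [0, [0, 0, 0.4], 0], [0, [0, 0, 0], 0], [0, [0, 0, 0], 0]]'

```text
t: 23.8
tool_pos: [0.468, 0.3077, 0.0586]
tool_rot: [2.521, 1.875, 0.001]
contact_force: [-0.5, -0.1, -3.2]
opening: 0.0468
grip_force: 52.2
```

Call:
send_rows --rows '[[0, [0, 0, 0.1], 0], [0, [0, 0, 0.1], 0], [0, [0, 0, 0], 0]]'

```text
t: 24.18
tool_pos: [0.4676, 0.3075, 0.056]
tool_rot: [-2.521, -1.875, 0.0]
contact_force: [1.1, -0.1, -4.1]
opening: 0.0468
grip_force: 52.2
```

Call:
send_rows --rows '[[0, [0, 0, 0.1], 0], [0, [0, 0, 0.1], 0], [0, [0, 0, 0], 0]]'

```text
t: 24.55
tool_pos: [0.4676, 0.3075, 0.0539]
tool_rot: [-2.521, -1.875, 0.0]
contact_force: [-0.6, -0.1, -3.4]
opening: 0.0469
grip_force: 52.2
```

Call:
send_rows --rows '[[0, [0, 0, 0.1], 0], [0, [0, 0, 0.1], 0], [0, [0, 0, 0], 0]]'

```text
t: 24.92
tool_pos: [0.4679, 0.3078, 0.0537]
tool_rot: [-2.521, -1.875, -0.0]
contact_force: [-3.9, -1.4, 5.7]
opening: 0.0468
grip_force: 53.1
```

The force has swung from -3.5 N to +5.7 N, so the jar is resting on the cork. I'll release and rise.

Call:
send_rows --rows '[[0, [0, 0, -0.1], 0], [5.2, [0, 0, 0], 0], [6.5, [0, 0, 0], 0], [8.5, [0, 0, 0], 0], [8.5, [0, 0, 0], 0], [8.5, [0, 0, -2.0], 0], [8.5, [0, 0, -4.0], 0], [8.5, [0, 0, -4.0], 0], [8.5, [0, 0, -4.0], 0], [8.5, [0, 0, -4.0], 0]]'

```text
t: 26.18
tool_pos: [0.4678, 0.3076, 0.2363]
tool_rot: [2.521, 1.875, 0.003]
contact_force: [1.3, 0.4, -0.1]
opening: 0.0847
grip_force: 0.0
```

Call:
send_rows --rows '[[8.5, [-3.0, 3.0, -1.0], 0], [8.5, [-4.0, 4.0, 0], 0], [8.5, [-4.0, 4.0, 0], 0], [8.5, [0, 0, 0], 0], [8.5, [0, 0, 0], 0]]'

```text
t: 26.8
tool_pos: [0.5414, 0.1707, 0.2442]
tool_rot: [2.521, 1.874, 0.002]
contact_force: [0.4, -0.8, 0.1]
opening: 0.0844
grip_force: 0.0
```

```bash
python3 - <<'E'
from h import *
ball(); s=dict(np.load('side.npz')); t=grab('top')
a=cv2.cvtColor(s['frame'],cv2.COLOR_RGB2BGR)[130:330,210:410];b=cv2.cvtColor(t['frame'],cv2.COLOR_RGB2BGR)[150:350,100:300]
cv2.imwrite('pics/s8.png',cv2.resize(np.hstack([a,b]),None,fx=2,fy=2))
for I in(s,t):
  Q=cloud(I); m=(np.hypot(Q[...,0]-.466,Q[...,1]-.308)<.06)&(Q[...,2]>.098)&(Q[...,2]<.13)
  print(cv2.minEnclosingCircle((Q[m][:,:2]*1000).astype(np.float32)),np.percentile(Q[m][:,2],[5,50,95]))
o=ctrl.get_obs(); print(o['t'],o['contact_force'],o['tool_pos'])
E
```

```text
red y range -179.61683200440572 -111.58061269007142 top [  26.1491 -170.0803  108.9108] n 201 far -y [  23.9799 -179.6168  102.5264]
((466.1806640625, 307.869140625), 25.7338924407959) [0.1016 0.1086 0.1119]
((465.2950744628906, 325.3819885253906), 13.446819305419922) [0.1076 0.1094 0.1112]
26.9 [-0.4459 -1.1175 -0.7745] [0.541  0.1715 0.2438]
```

View pics/s8.png

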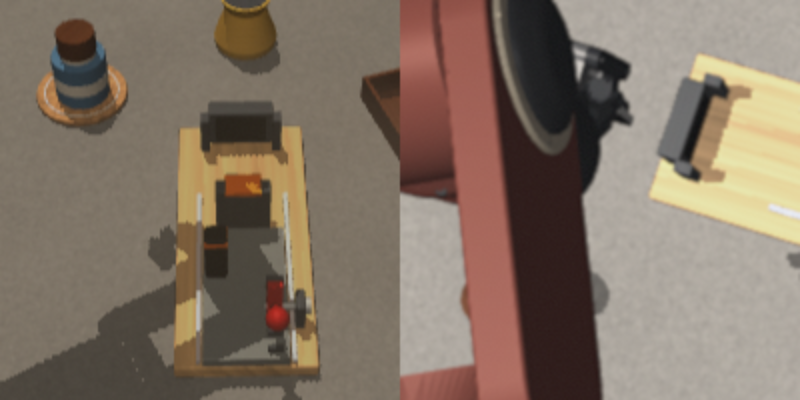

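The jar stands upright and centred on the trivet (lid at crop 75,40, above the cork at 82,95). The jaw is back and the pawl is flipped, so I'm handing in.

```bash
python3 -c "
from station import ctrl
print(ctrl.finish_job())"
```

```text
the job is handed in; nothing more can be done
None
```

I handed the job in at about 27 s of the 61 s, with the jar upright on the cork trivet and released, the jaw back and the pawl flipped; the hand-in returned no verdict, and the first three pawl pushes failed (two passed over the ball, one jammed on it at about 30 N) before the fourth flipped it.

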